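# Change the blown fuse behind its two terminal covers

## Task

Change the blown fuse in the fuse base. First lift off both terminal covers and stand them upright on the black side mat; then put the blown fuse in the dark steel scrap box and lay the spare of the same size, from the grey spares rack, fully down into the clips. Last, put each cover back square over its own end of the base, all the way down; leave the small spare fuse where it lies.

Things in the scene. Friction and masses are not known exactly. Their poses are not given: they have to be found in the camera images.
- fuse_base: Fixed plate 76x120 mm, 3 mm thick; black block on it (36 wide, y -44 to 56, top z 15). Copper clips at y +-25 (8 long; gap 25, mouth 32, tops z 45) hold a fuse along y: axis z 35, middle at x=y=0; free beside it between the clips above z 15. Long cover's end (two-screw terminal) +y, short -y. Origin on bench under fuse middle; all frames: z up, y within 0.13 rad of world y; mm above bench.
- cover_long: Long grey hollow terminal cover, 50 wide (x), 42 long (y), 50 mm high, about 60 g; open below and at -y (to the fuse), closed at +y and on top; four dark slots on top. Origin: centre of underside. Grip across the 50 mm. Starts on the base at x 0, y +42, z 3 mm in its frame, axes parallel, walls standing on the plate round the block (about 4 mm play), and goes back there.
- cover_short: Short grey hollow terminal cover, 50 wide (x), 30 long (y), 50 mm high, about 60 g; open below and at +y (to the fuse), closed at -y and on top; two dark slots on top. Origin: centre of underside. Grip across the 50 mm. Starts on the base at x 0, y -36, z 3 mm in its frame, axes parallel, walls standing on the plate round the block (about 4 mm play), and goes back there.
- blown_fuse: Blown cartridge fuse: cylinder 22 mm in diameter, 58 mm long, white ceramic tube with 14 mm brass end caps, about 70 g. Starts in the base's clips, both ends under the covers, its middle showing between them. Origin in its middle, y along its axis.
- spare_large: The right spare: cartridge fuse of the same size and look as the blown one (22 mm diameter, 58 mm long, about 70 g), lying along y in the spares rack, axis 27 mm above the bench. Origin in its middle, y along its axis.
- spare_small: Smaller spare of the wrong size, 14 mm diameter, 51 mm long, lying along y in the other place of the spares rack, axis 22 mm above the bench; leave it alone. Origin in its middle, y along its axis.
- spares_rack: Fixed grey rack, plate 88x62 mm, 6 mm thick, with places at x -23 and +23 mm, each two V saddles at y -11 and +11 (tops 21 mm above the bench, not wider than a large fuse) carrying a fuse along y. Which spare lies in which place varies. Origin on the bench under its centre.
- side_mat: Fixed flat black rubber mat, 80 (x) by 104 mm (y), top 3 mm above the bench, thin grey border line: side area for both covers, one on the +y half, one on the -y half. Origin on the bench under its centre.
- scrap_box: Fixed open dark steel box, 70 (x) by 86 mm (y), inside 64 by 80, floor 3 mm and rim 28 mm above the bench, for the blown fuse, laid along y. Origin on the bench under its centre.
There are look-alikes about, which are no part of the job. Leave any brown look-alike of the cover_long alone.

How it is judged (in metres and radians):
On the way, in this order (a step that is already met when the one before it is completed fails the run):
1. both covers stand upright on the side mat, released (x of cover_long in the frame of side_mat between -0.03 and 0.03 m and y of cover_long in the frame of side_mat between -0.045 and 0.045 m and z of cover_long in the frame of side_mat between 0 and 0.007 m and angle between each of cover_long, cover_short's own z axis and vertical below 0.15 rad and contact force between the fingers and cover_long below 0.3 N and x of cover_short in the frame of side_mat between -0.03 and 0.03 m and y of cover_short in the frame of side_mat between -0.045 and 0.045 m and z of cover_short in the frame of side_mat between 0 and 0.007 m and contact force between the fingers and cover_short below 0.3 N), for 0.2 s.
2. the blown fuse lies in the scrap box and the large spare is seated in the clips, both released (x of spare_large in the frame of fuse_base between -0.008 and 0.008 m and y of spare_large in the frame of fuse_base between -0.008 and 0.008 m and z of spare_large in the frame of fuse_base between 0.03 and 0.04 m and angle between the y axis of spare_large and the y axis of fuse_base, either way round below 0.12 rad and contact force between the fingers and spare_large below 0.3 N and x of blown_fuse in the frame of scrap_box between -0.032 and 0.032 m and y of blown_fuse in the frame of scrap_box between -0.04 and 0.04 m and z of blown_fuse in the frame of scrap_box between 0 and 0.03 m and contact force between the fingers and blown_fuse below 0.3 N), for 0.2 s.
At the end, for the whole second after the job is handed in: Large spare in both clips (middle within 8 mm, axis 30-40 mm up, 0.12 rad); blown fuse in scrap box; long cover over the base's +y end, short over -y (8 mm across, 9 mm along, under 3.5 mm off the plate, upright, 0.25 rad); small spare within 12 mm of its start; all at rest (all of step 2 and x of cover_long in the frame of fuse_base between -0.008 and 0.008 m and y of cover_long in the frame of fuse_base between 0.033 and 0.051 m and z of cover_long in the frame of fuse_base between 0 and 0.0065 m and angle between the y axis of each of cover_long, cover_short and the y axis of fuse_base, either way round below 0.25 rad and angle between each of cover_long, cover_short's own z axis and vertical below 0.06 rad and x of cover_short in the frame of fuse_base between -0.008 and 0.008 m and y of cover_short in the frame of fuse_base between -0.045 and -0.027 m and z of cover_short in the frame of fuse_base between 0 and 0.0065 m and distance of spare_small from where it was at the start of the episode below 0.012 m and linear speed of each of cover_long, cover_short, blown_fuse, spare_large below 0.02 m/s); the robot touches nothing.
It fails at once if the small spare fuse was displaced (distance of spare_small from where it was at the start of the episode above 0.02 m).
It also fails if it takes over 109 s, if anything falls off the work surface, if the arm or the gripper's body presses on something with over 40 N, if the wrist force passes 120 N, or if a joint passes its speed limit or range.

## Robot

A 7-joint arm with a two-finger parallel gripper is mounted at the origin on a cart in front of the work surface, level with it; the furniture and walls round the work are solid. World frame = base frame: x ahead of the robot, y to its left, z up, the work surface at z = 0. Lengths are in m, angles in degrees, forces in N, time in s.
With the tool pointing down it reaches from about 0.425 to 0.875 m from the base axis. Payload 4.7 kg.
Tool frame: the origin (TCP) lies where the fingers leave the gripper's body, on its centre line; the fingertips stand 70 mm ahead of it and the grasp point (between the pads) lies 51 mm ahead of it (env.tip_reach is the distance from the TCP to the fingertips, in m); z points along the fingers, x is the direction in which the jaws open and shut, and the axes are right-handed (so a half turn about z gives the same grasp; the last joint's range is limited). The gripper opens to 87 mm and grips with 3 to 60 N. Pads are 19 mm wide; open, the fingers measure 117 mm over their backs; the gripper's body (75 mm by 190 mm) begins 51 mm behind the grasp point.
Start: joints at [74.891, 18.392, -4.016, 83.108, 1.295, 78.541, -3.26], TCP at [0.178, -0.625, 0.292] pointing down, gripper open.
Joint ranges: [-163.93, 163.93], [-17.29, 119.83], [-79.2, 71.16], [3.27, 140.29], [-89.18, 269.18], [5.43, 117.66], [-154.24, 154.24]. Speed limits (degrees/s): [147.25, 147.25, 180, 180, 180, 180, 180].

## Interface

Orientations are given as [roll, pitch, yaw] about the fixed x, y, z axes, in that order (R = Rz(yaw) Ry(pitch) Rx(roll)).
In Python, from cell import env, optics, order gives the robot as it stands.
- The arm moves only by the shell command python3 -m creep 'ROWS' [FORCE]. ROWS is JSON, a list of rows, each a list of 7 numbers: the shift along the tool's x, y, z in cm, then the turn, a rotation vector about the tool's x, y, z in rad, then the opening, from 0 (shut) to 1 (fully open). A call has 1 to 20 rows; each row shifts and turns the pose as measured when the row begins, along the tool's axes as they then stand; what a row does not reach is not made up. A row lasts 1/10 s, in which the tool goes at most 50 mm and 8.59 degrees, less where a joint would pass 70% of its speed; a pose out of reach is approached as far as the arm can. A call with a gripper value outside its range is refused whole. The fingers move at their own pace and stop on an object; FORCE is the grip in N (left out, the last holds). Time passes only in rows, so rows that do not move let the fingers close. It gives the time, the measured TCP pose, the force and the opening at its end, in the units of the state.
- env.get_obs(): the state, without advancing time (a new reading comes with each control period).
- optics.read_camera(name): name is "scene" or "top"; returns a dict with "frame" (384x512x3 uint8, blue, green, red), "z_map" (384x512 float32, m along the optical axis (not along the pixel's ray), 0 where there is no reading), "fx", "fy", "cx", "cy" (pixels), "distortion" ([k1, k2, p1, p2, k3] as OpenCV has them; the pictures are not rectified), "R" (3x3) and "t" (3): a world point X has camera coordinates R X + t. Camera axes: x right, y down, z forward; pixel columns grow to the right and rows downward; lengths in m; the calibration is good to about 2 mm. A picture is of the moment at which its call begins.
- order.sign_off(): hands the job in, once; it reports no verdict.
The state is a dict: "time_s": time; "qpos": joint angles; "joint_velocities": joint speeds; "effort": joint torques, N m; "tool_pos": TCP position; "tool_rot": TCP orientation; "force": force on the tool from outside, world axes, zero at the start; "wrist_torque": the same for the moment, N m; "grip_width": finger opening in m.
Only numpy, scipy, OpenCV 4.12 (cv2) and the standard library are available. Lean on these libraries where they do the work, as an engineer would, in place of code of your own. Each camera call takes 0.05 s, during which the arm holds its last target. There are 200 camera calls.

## Working session

There is one attempt and no reset: what is moved stays moved. The work goes in short steps, Python scripts to look and compute and a shell command to move; the robot and the scene stay as the last step left them, time stands still between calls to the robot, and variables do not carry over. Pictures are saved under pics/ and viewed, on a budget of 14 in all, crops included, one or two more only if the job needs it, and the job is handed in when it is done.

```bash
ls; mkdir -p pics
python3 - <<'E'
from cell import env,optics
import cv2,numpy as np
o=env.get_obs();print({k:np.round(v,3) for k,v in o.items()})
for n in("top","scene"):
    c=optics.read_camera(n);np.savez(f"pics/{n}0.npz",**c)
    cv2.imwrite(f"pics/{n}0.png",cv2.resize(c["frame"],(800,600),interpolation=cv2.INTER_CUBIC))
    print(n,c["fx"],c["fy"],c["cx"],c["cy"],c["distortion"],(-np.array(c["R"]).T@c["t"]).round(3),np.round(c["R"],3).tolist())
E
```

```text
pics
{'time_s': np.float64(0.0), 'qpos': array([74.89 , 18.438, -4.017, 83.176,  1.295, 78.54 , -3.262]), 'joint_velocities': array([ 0.046, -0.088, -0.014,  0.08 , -0.024, -0.036, -0.036]), 'effort': array([-0.0000e+00, -4.9129e+01, -4.0400e-01, -3.1252e+01, -6.4000e-02,
        4.4000e-02,  0.0000e+00]), 'tool_pos': array([ 0.178, -0.625,  0.291]), 'tool_rot': array([ 1.79994e+02,  1.08000e-01, -7.40810e+01]), 'force': array([ 0.723, -0.617, -0.558]), 'wrist_torque': array([-0.001,  0.014, -0.013]), 'grip_width': np.float64(0.087)}
top 479.7373939201799 479.7373939201799 260.2444716036455 191.9401416980412 [-0.15103269  0.          0.          0.          0.        ] [ 0.393 -0.204  1.223] [[-0.013, -1.0, -0.0], [-0.999, 0.013, -0.041], [0.041, -0.0, -0.999]]
scene 356.9994144269494 356.9994144269494 260.4251267980844 189.8290881206406 [-0.05037796  0.          0.          0.          0.        ] [-0.119 -0.778  0.543] [[0.701, -0.712, 0.023], [-0.37, -0.392, -0.842], [0.609, 0.582, -0.539]]
```

View pics/top0.png

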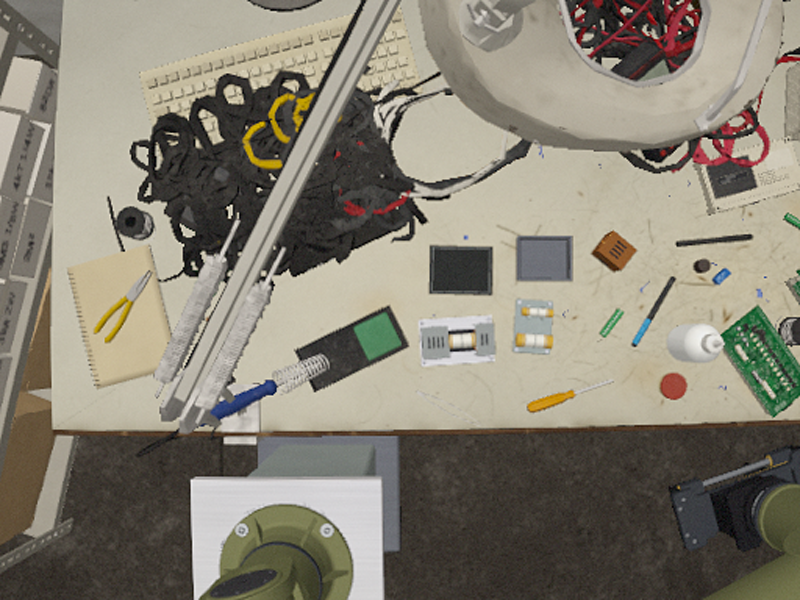

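View pics/scene0.png

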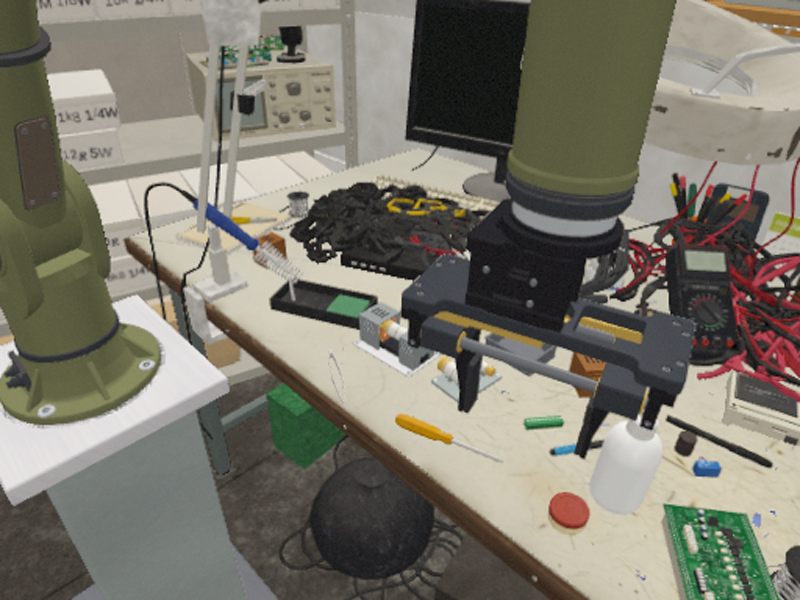

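The top view (800x600 scale) shows the fuse base at (457,342), with its long cover on the left (+y). The rack is at (534,326), with the large spare in the lower place at (534,341) and the small one above at (537,312). The black mat is at (461,270) and the steel-blue box at (544,258). The brown look-alike at (614,250) stays put. Next I'll enlarge this area.

```bash
cat > h.py <<'E'
import numpy as np,cv2
from cell import env,optics
def load(n,f=None):
    return dict(np.load(f)) if f else optics.read_camera(n)
def ray(c,uv):
    K=np.array([[c["fx"],0,c["cx"]],[0,c["fy"],c["cy"]],[0,0,1]],float)
    p=cv2.undistortPoints(np.array(uv,float).reshape(-1,1,2),K,np.array(c["distortion"],float)).reshape(-1,2)
    d=np.c_[p,np.ones(len(p))]@c["R"]; o=-c["R"].T@c["t"]; return o,d
def at(c,uv,z):
    o,d=ray(c,uv); s=(z-o[2])/d[:,2]; return o+d*s[:,None]
def cloud(c):
    h,w=c["z_map"].shape; u,v=np.meshgrid(np.arange(w),np.arange(h))
    o,d=ray(c,np.c_[u.ravel(),v.ravel()]); return (o+d*c["z_map"].reshape(-1,1)).reshape(h,w,3)
def crop(c,x0,y0,x1,y1,s,name):
    cv2.imwrite(name,cv2.resize(c["frame"][y0:y1,x0:x1],None,fx=s,fy=s,interpolation=cv2.INTER_CUBIC))
E
python3 - <<'E'
from h import *
c=load("top","pics/top0.npz"); crop(c,260,142,420,242,5,"pics/c1.png")
P=cloud(c)
np.set_printoptions(linewidth=250,suppress=True)
print((P[200:238:2,266:360:3,2]*1000).round().astype(int))
E
```

```text
[[   3   -2   -2    0    1    1    3    3   -5    6   -1    1   -1    4    0    3   -1    0   -4    1   -4    2    7   30   29   25   24   25   29   27    0   -5]
 [  -3    0   -4   -3   -5    2    2   -5   -7   -1    5    3    2    3   -2    0    1    2   -1   -2   -2   -2    6    9   16    4    4   26   25   28   -2    1]
 [   1    5    1    2    6    4    3    6    1    5    3    2    3    1    3    0    3    0   -4   -3   -1   -2    6    6    5    0   10    7    8   -3    0    1]
 [   0    6   -2    6    4    2    0    2    5    3    1    3    4    3    0   44   50    0    1    0   -6    0    4    1    5    5    5    3    6   -1   -1    2]
 [  -3    2    2    2   47   39   50    5    3    2    2    1    2   53   51   54   49   -1    0   -5    2   -2    6    6    9    6    7   10    6   -2    3   -1]
 [   1    3   50   49   50   55   52   -1    6    3   10   18   16   50   52   51   53   -3    4   -5   -4    6    4    3    5   10   10    1   10    2   -2    0]
 [  -4    3   49   49   56   53   47   16   16   19   15   14   13   52   55   49   51   -8    3   -1    0    6    2    4 
[... 1297 characters left out ...]
0   -1   -3   -2   -3   -3    2   -2   -3   -1]
 [  -5 1223    4    4    2    2    1   -2    1    4    2    4    4    1    6    4   -2    3    4    2   -3   -2   -1    0   -1    1   -3   -1    1   -3    1    0]
 [   3    2    4    3    3    2    1    0    5    1    2    1   -1    3    1    1   -2    1   -2   -3    1    2   -5    0    0   -1    2   -1    0    1    2    1]
 [  -1    1    2   -2    0    2    0   -3   -2    0   -1    4    0   -1   -1    1    1   -4   -3    2    3    3    1   -3   -2    2   -4   -4    4    0    1   -7]
 [  -1   -3   -4    1    4    0    3    2   -5    1   -7    0   -3    3   -1    3    3    4   -2    0   -4    2   -4   -1    0   -2   -4   -1   -4   -2    3   -1]]
```

View pics/c1.png

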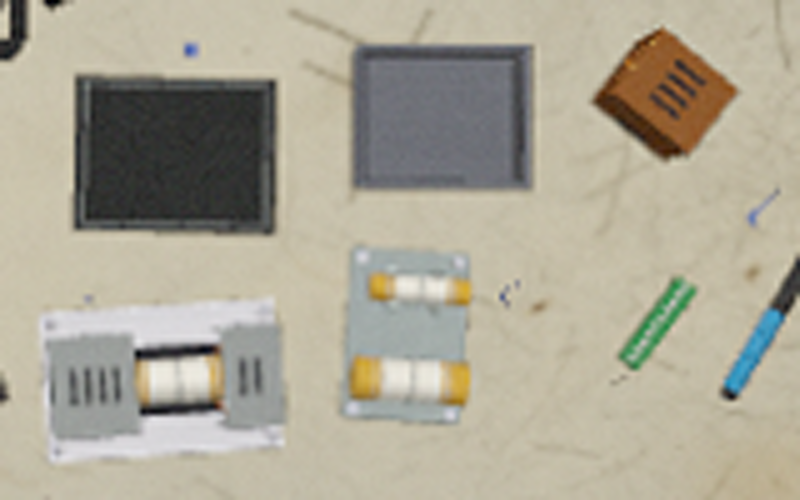

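The crop shows the grey base plate with corners (40,313),(275,299),(285,445),(52,462). The four-slot cover is on the left and the two-slot on the right. The large spare spans (352..470, 381) and the small one (370..470, 289). The brown four-slot cover at (665,92) is the decoy: it's brown and off the base.

Run:
```python
from h import *
c=load("top","pics/top0.npz")
f=lambda p:(np.array(p,float)+.5)/5-.5+[260,142]
def rect(n,p,z):
    q=at(c,f(p),z)[:,:2]; ctr=q.mean(0)
    e=(q[0]+q[3]-q[1]-q[2])/2  # +y direction (left)
    g=(q[0]+q[1]-q[2]-q[3])/2
    print(n,(ctr*1000).round(1),"y-len",(np.linalg.norm(e)*1000).round(1),"x-len",(np.linalg.norm(g)*1000).round(1),"yaw from y",np.degrees(np.arctan2(-e[0],e[1])).round(2),"yaw from x",np.degrees(np.arctan2(g[1],g[0])).round(2))
rect("base",[(40,313),(275,299),(285,445),(52,462)],.003)
rect("mat",[(76,76),(275,81),(274,233),(75,230)],.003)
rect("box",[(355,45),(533,45),(533,188),(353,188)],.028)
rect("rack",[(349,246),(468,252),(460,422),(342,415)],.006)
for n,p,z in(("slots L/S",[(95,385),(250,376)],.053),("large ends",[(352,380),(470,383)],.027),("small ends",[(370,287),(470,291)],.022),("large centre",[(411,381)],.038)):
    print(n,(at(c,f(p),z)*1000).round(1).tolist())
P=cloud(c)
m=(P[...,2]>.045)&(P[...,2]<.06)&(np.abs(P[...,0]-.33)<.08)
for n,lo,hi in(("L",-.28,-.20),("S",-.36,-.28)):
    pass
mm=m.astype(np.uint8); mm[:, :262]=0; mm[:,325:]=0
k,lab,st,ce=cv2.connectedComponentsWithStats(mm)
for i in range(1,k):
    if st[i,4]>100:
        q=P[lab==i]; r=cv2.minAreaRect((q[:,:2]*1000).astype(np.float32)); print(st[i].tolist(),np.round(r[0],1),np.round(r[1],1),round(r[2],1),q[:,2].mean())
```

```text
base [ 376.7 -284.3] y-len 119.4 x-len 75.2 yaw from y 2.98 yaw from x 3.44
mat [ 491.2 -292.2] y-len 101.8 x-len 78.3 yaw from y -1.85 yaw from x -1.33
box [ 507.1 -426.1] y-len 90.9 x-len 72.2 yaw from y -0.56 yaw from x -1.76
rack [ 398.3 -407.8] y-len 61.0 x-len 86.4 yaw from y -3.96 yaw from x -3.59
slots L/S [[375.3, -247.7, 53.0], [378.6, -323.4, 53.0]]
large ends [[375.5, -377.2, 27.0], [373.1, -436.8, 27.0]]
small ends [[422.0, -387.9, 22.0], [419.3, -438.6, 22.0]]
large centre [[374.7, -405.1, 38.0]]
[300, 206, 18, 22, 264] [ 379.3 -320.6] [51.2 40.5] 2.9 0.05178725136160066
[270, 208, 30, 22, 384] [ 377.  -262.5] [50.8 72.1] 4.8 0.051683558217702284
```

Yaw must go from -74° to about +3.3°. I'll rotate first.

```bash
python3 -m creep '[[0,0,0,0,0,-0.135,1],[0,0,0,0,0,-0.135,1],[0,0,0,0,0,-0.135,1],[0,0,0,0,0,-0.135,1],[0,0,0,0,0,-0.135,1],[0,0,0,0,0,-0.135,1],[0,0,0,0,0,-0.135,1],[0,0,0,0,0,-0.135,1],[0,0,0,0,0,-0.135,1],[0,0,0,0,0,-0.135,1]]'
```

```text
time_s: 1.1
tool_pos: [0.1773, -0.6221, 0.2843]
tool_rot: [-179.2, 0.2, 6.4]
force: [0.4, 0.3, -0.1]
grip_width: 0.0871
```

```bash
cat > go.py <<'E'
import sys,numpy as np
from scipy.spatial.transform import Rotation as R
from cell import env
# usage: go.py x y ztip(mm) yaw(deg): remaining shift (cm) in tool axes and rotvec
x,y,z,w=map(float,sys.argv[1:5]); o=env.get_obs()
C=R.from_euler('xyz',o["tool_rot"],degrees=True); T=R.from_euler('xyz',[180,0,w],degrees=True)
d=np.array([x,y,z+env.tip_reach*1000])/10-np.array(o["tool_pos"])*100
print("shift cm",C.inv().apply(d).round(2),"rotvec",(C.inv()*T).as_rotvec().round(3),"t",round(float(o["time_s"]),1),"tip mm",(np.array(o["tool_pos"])*1000-[0,0,env.tip_reach*1000]).round(1),"F",np.round(o["force"],1),"w",round(float(o["grip_width"])*1000,1))
E
python3 -m creep '[[2,-2.9,0.6,0,0,0.005,1],[2,-2.9,0.6,0,0,0.005,1],[2,-2.9,0.6,0,0,0.005,1],[2,-2.9,0.6,0,0,0.005,1],[2,-2.9,0.6,0,0,0.005,1],[2,-2.9,0.6,0,0,0.005,1],[2,-2.9,0.6,0,0,0.005,1],[2,-2.9,0.6,0,0,0.005,1],[2,-2.9,0.6,0,0,0.005,1],[2,-2.9,0.6,0,0,0.005,1]]'; python3 go.py 374.6 -247 120 3.3
```

```text
time_s: 2.1
tool_pos: [0.3502, -0.3066, 0.2204]
tool_rot: [-179.0, 0.5, 2.9]
force: [0.4, 0.0, -0.2]
grip_width: 0.0868
shift cm [ 2.76 -5.77  3.15] rotvec [-0.017  0.008 -0.007] t 2.1 tip mm [ 350.2 -306.6  150.7] F [ 0.4  0.  -0.2] w 86.8
```

```bash
python3 -m creep '[[1.4,-2.9,1.6,-0.017,0.008,-0.007,1],[1.3,-2.8,1.5,0,0,0,1],[0,0,0,0,0,0,1]]'; python3 go.py 374.6 -247 75 3.3
python3 - <<'E'
from h import *
c=load("top"); crop(c,240,142,400,242,5,"pics/c2.png")
E
```

```text
time_s: 2.4
tool_pos: [0.3764, -0.2402, 0.1878]
tool_rot: [-179.9, 0.0, 3.8]
force: [-0.6, -0.1, -0.4]
grip_width: 0.0868
shift cm [-0.22  0.67  4.31] rotvec [-0.001  0.     0.009] t 2.4 tip mm [ 376.4 -240.2  118.1] F [-0.6 -0.1 -0.4] w 86.8
```

View pics/c2.png

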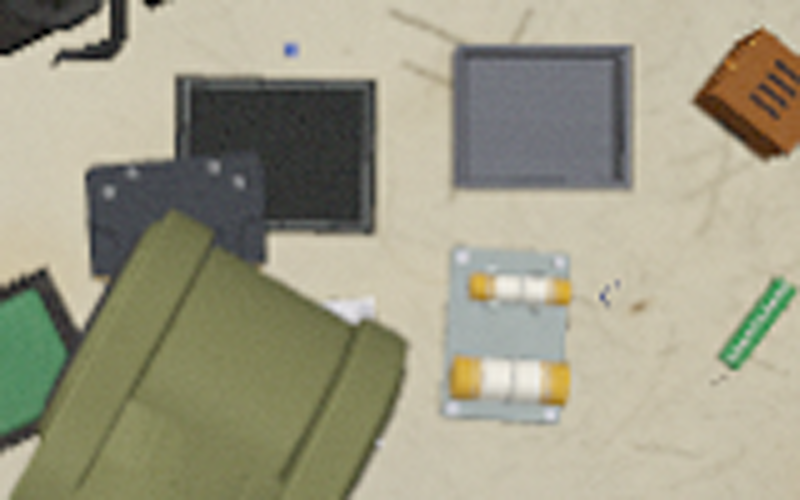

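The arm hides the base from the top camera, leaving only the gripper's forward end visible at (175,215). I'll descend on the measured values.

```bash
python3 -m creep '[[-0.2,0.6,1.4,0,0,0.008,1],[0,0,1.4,0,0,0,1],[0,0,1.4,0,0,0,1],[0,0,0,0,0,0,1]]'; python3 go.py 374.6 -247 20 3.3
```

```text
time_s: 2.85
tool_pos: [0.3734, -0.253, 0.1467]
tool_rot: [179.8, -0.1, 3.0]
force: [0.4, -0.4, -0.3]
grip_width: 0.0868
shift cm [ 0.14 -0.62  5.69] rotvec [ 0.004 -0.001 -0.006] t 2.9 tip mm [ 373.4 -253.    77. ] F [ 0.4 -0.4 -0.3] w 86.8
```

Run:
```python
from h import *
c=load("scene"); crop(c,200,150,360,270,5,"pics/c3.png")
```

```text
(no output)
```

View pics/c3.png

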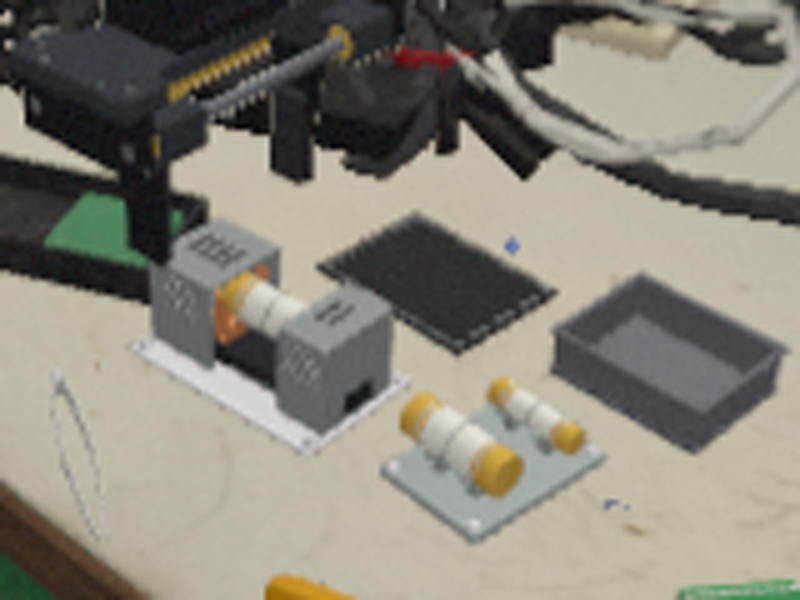

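The scene view shows the fingers straddling the long cover, the near one at (150,235) and the far one at (290,150). The mat, box and rack are clear. I'll go down and grip.

```bash
python3 -m creep '[[0.1,-0.5,1.4,0,0,0,1],[0,0,1.4,0,0,0,1],[0,0,1.4,0,0,0,1],[0,0,1.4,0,0,0,1],[0,0,0,0,0,0,1],[0,0,0,0,0,0,1]]'; python3 go.py 374.6 -247 20 3.3
```

```text
time_s: 3.5
tool_pos: [0.3772, -0.2552, 0.0962]
tool_rot: [179.3, -0.5, 2.6]
force: [0.5, 0.3, 0.2]
grip_width: 0.087
shift cm [-0.23 -0.84  0.64] rotvec [ 0.013 -0.009 -0.012] t 3.5 tip mm [ 377.2 -255.2   26.5] F [0.5 0.3 0.2] w 87.0
```

```bash
python3 -m creep '[[-0.2,-0.8,0.6,0.013,-0.009,-0.012,1],[0,0,0,0,0,0,1],[0,0,0,0,0,0,1]]'; python3 go.py 374.6 -247 20 3.3
```

```text
time_s: 3.8
tool_pos: [0.3758, -0.248, 0.0919]
tool_rot: [179.9, -0.1, 3.3]
force: [0.5, 0.1, -0.9]
grip_width: 0.0868
shift cm [-0.11 -0.11  0.22] rotvec [ 0.002 -0.001 -0.   ] t 3.8 tip mm [ 375.8 -248.    22.2] F [ 0.5  0.1 -0.9] w 86.8
```

```bash
python3 -m creep '[[0,0,0.1,0,0,0,0.5],[0,0,0,0,0,0,0.5],[0,0,0,0,0,0,0.5],[0,0,0,0,0,0,0.5],[0,0,0,0,0,0,0.5],[0,0,0,0,0,0,0.5],[0,0,0,0,0,0,0.5]]' 20; python3 go.py 374.6 -247 20 3.3
```

```text
time_s: 4.5
tool_pos: [0.376, -0.2483, 0.0916]
tool_rot: [179.8, -0.1, 3.3]
force: [0.1, 1.2, 0.3]
grip_width: 0.05
shift cm [-0.13 -0.14  0.19] rotvec [ 0.003 -0.002  0.   ] t 4.5 tip mm [ 376.  -248.3   21.9] F [0.1 1.2 0.3] w 50.0
```

Gripped at 50.0 mm with the tool at (376.0, -248.3, tip 21.9). Now I'll lift.

```bash
python3 -m creep '[[0,0,-1,0,0,0,0.5],[0,0,-1.5,0,0,0,0.5],[0,0,-1.5,0,0,0,0.5],[0,0,-1.5,0,0,0,0.5],[0,0,-1,0,0,0,0.5],[0,0,0,0,0,0,0.5],[0,0,0,0,0,0,0.5]]'; python3 go.py 491.5 -268.5 82 3.3
```

```text
time_s: 5.2
tool_pos: [0.3758, -0.2474, 0.161]
tool_rot: [179.9, -0.1, 3.3]
force: [-0.2, 0.1, -1.3]
grip_width: 0.0498
shift cm [11.43  2.78  0.96] rotvec [ 0.002 -0.002  0.001] t 5.2 tip mm [ 375.8 -247.4   91.3] F [-0.2  0.1 -1.3] w 49.8
```

```bash
python3 -m creep '[[1.5,0.4,0,0,0,0,0.5],[2,0.5,0,0,0,0,0.5],[2.5,0.6,0,0,0,0,0.5],[2.5,0.6,0,0,0,0,0.5],[1.7,0.4,0.3,0,0,0,0.5],[0.7,0.2,0.5,0,0,0,0.5],[0,0,0,0,0,0,0.5],[0,0,0,0,0,0,0.5]]'; python3 go.py 491.5 -268.5 23 3.3
```

```text
time_s: 6.0
tool_pos: [0.4853, -0.2674, 0.1455]
tool_rot: [-179.7, 0.5, 3.2]
force: [0.0, 0.5, -0.6]
grip_width: 0.0497
shift cm [0.66 0.17 5.28] rotvec [-0.005  0.008 -0.001] t 6.0 tip mm [ 485.3 -267.4   75.8] F [ 0.   0.5 -0.6] w 49.7
```

```bash
python3 -m creep '[[0.6,0.2,1.2,-0.005,0.008,0,0.5],[0,0,1.4,0,0,0,0.5],[0,0,1.2,0,0,0,0.5],[0,0,0.8,0,0,0,0.5],[0,0,0,0,0,0,0.5],[0,0,0,0,0,0,0.5]]'; python3 go.py 491.5 -268.5 22 3.3
```

```text
time_s: 6.6
tool_pos: [0.4879, -0.2691, 0.0941]
tool_rot: [180.0, 0.2, 3.1]
force: [0.2, -0.6, -0.4]
grip_width: 0.0499
shift cm [ 0.36 -0.04  0.24] rotvec [ 0.     0.004 -0.003] t 6.6 tip mm [ 487.9 -269.1   24.4] F [ 0.2 -0.6 -0.4] w 49.9
```

```bash
python3 -m creep '[[0.2,0,0.2,0,0.004,-0.003,0.5],[0,0,0.1,0,0,0,0.5],[0,0,0,0,0,0,0.5],[0,0,0,0,0,0,0.5]]'; python3 go.py 491.5 -268.5 22 3.3
```

```text
time_s: 7.0
tool_pos: [0.491, -0.2694, 0.0923]
tool_rot: [179.9, -0.2, 3.3]
force: [-0.1, 0.8, -1.4]
grip_width: 0.0496
shift cm [ 0.06 -0.09  0.06] rotvec [ 0.002 -0.003  0.   ] t 7.0 tip mm [ 491.  -269.4   22.6] F [-0.1  0.8 -1.4] w 49.6
```

```bash
python3 -m creep '[[0,0,0.05,0,0,0,0.5],[0,0,0,0,0,0,0.6],[0,0,0,0,0,0,1],[0,0,0,0,0,0,1],[0,0,0,0,0,0,1],[0,0,-1,0,0,0,1],[0,0,-2,0,0,0,1],[0,0,-2,0,0,0,1],[0,0,-1.5,0,0,0,1],[0,0,0,0,0,0,1],[0,0,0,0,0,0,1]]'; python3 go.py 379 -324 85 3.3
```

```text
time_s: 8.1
tool_pos: [0.4915, -0.2695, 0.1622]
tool_rot: [179.8, -0.3, 3.3]
force: [0.3, -0.6, -0.7]
grip_width: 0.0873
shift cm [-11.55   4.78   0.71] rotvec [ 0.003 -0.005  0.001] t 8.1 tip mm [ 491.5 -269.5   92.5] F [ 0.3 -0.6 -0.7] w 87.3
```

```bash
python3 -m creep '[[-1.5,0.6,0,0,0,0,1],[-2.5,1,0,0,0,0,1],[-2.5,1,0,0,0,0,1],[-2.5,1,0,0,0,0,1],[-1.5,0.6,0.3,0,0,0,1],[-0.7,0.4,0.3,0,0,0,1],[0,0,0,0,0,0,1],[0,0,0,0,0,0,1]]'; python3 go.py 379.2 -324 21 3.3
```

```text
time_s: 8.9
tool_pos: [0.3774, -0.3207, 0.1497]
tool_rot: [-179.7, -0.0, 3.5]
force: [0.2, 0.5, -0.5]
grip_width: 0.0874
shift cm [0.16 0.37 5.89] rotvec [-0.005 -0.001  0.003] t 8.9 tip mm [ 377.4 -320.7   80. ] F [ 0.2  0.5 -0.5] w 87.4
```

```bash
python3 -m creep '[[0.1,0.3,1.2,-0.005,0,0.003,1],[0,0,1.5,0,0,0,1],[0,0,1.5,0,0,0,1],[0,0,1,0,0,0,1],[0,0,0.3,0,0,0,1],[0,0,0,0,0,0,1],[0,0,0,0,0,0,1]]'; python3 go.py 379.2 -324 21 3.3
```

```text
time_s: 9.6
tool_pos: [0.3844, -0.3208, 0.0903]
tool_rot: [-180.0, -0.3, 3.8]
force: [-0.1, -0.2, 0.8]
grip_width: 0.0872
shift cm [-0.54  0.28 -0.05] rotvec [-0.    -0.004  0.008] t 9.6 tip mm [ 384.4 -320.8   20.6] F [-0.1 -0.2  0.8] w 87.2
```

```bash
python3 -m creep '[[-0.5,0.3,0,0,-0.004,0.008,1],[0,0,0,0,0,0,1],[0,0,0,0,0,0,1]]'; python3 go.py 379.2 -324 21 3.3
```

```text
time_s: 9.9
tool_pos: [0.38, -0.3252, 0.0916]
tool_rot: [179.9, -0.1, 3.3]
force: [0.6, 0.6, -0.6]
grip_width: 0.0874
shift cm [-0.07 -0.12  0.09] rotvec [ 0.002 -0.002 -0.001] t 9.9 tip mm [ 380.  -325.2   21.9] F [ 0.6  0.6 -0.6] w 87.4
```

```bash
python3 -m creep '[[0,-0.1,0,0,0,0,0.5],[0,0,0,0,0,0,0.5],[0,0,0,0,0,0,0.5],[0,0,0,0,0,0,0.5],[0,0,0,0,0,0,0.5],[0,0,0,0,0,0,0.5],[0,0,0,0,0,0,0.5]]' 20; python3 go.py 379.2 -324 21 3.3
```

```text
time_s: 10.6
tool_pos: [0.3798, -0.3246, 0.0924]
tool_rot: [179.8, -0.1, 3.2]
force: [-0.2, 0.7, 0.3]
grip_width: 0.0498
shift cm [-0.06 -0.06  0.17] rotvec [ 0.003 -0.002 -0.001] t 10.6 tip mm [ 379.8 -324.6   22.7] F [-0.2  0.7  0.3] w 49.8
```

```bash
python3 -m creep '[[0,0,-1,0,0,0,0.5],[0,0,-1.5,0,0,0,0.5],[0,0,-1.5,0,0,0,0.5],[0,0,-1.5,0,0,0,0.5],[0,0,-0.8,0,0,0,0.5],[0,0,0,0,0,0,0.5],[0,0,0,0,0,0,0.5]]'; python3 go.py 490.5 -318 85 3.3
```

```text
time_s: 11.3
tool_pos: [0.3798, -0.3235, 0.1594]
tool_rot: [179.9, -0.1, 3.3]
force: [-0.4, 0.6, -0.5]
grip_width: 0.05
shift cm [11.09  0.08  0.49] rotvec [ 0.002 -0.002 -0.   ] t 11.3 tip mm [ 379.8 -323.5   89.7] F [-0.4  0.6 -0.5] w 50.0
```

```bash
python3 -m creep '[[1.5,0,0,0,0,0,0.5],[2,0,0,0,0,0,0.5],[2.5,0,0,0,0,0,0.5],[2.5,0,0,0,0,0,0.5],[1.5,0,0.2,0,0,0,0.5],[0.8,0.1,0.3,0,0,0,0.5],[0,0,0,0,0,0,0.5],[0,0,0,0,0,0,0.5]]'; python3 go.py 490.5 -318 23 3.3
```

```text
time_s: 12.1
tool_pos: [0.4869, -0.3172, 0.147]
tool_rot: [-179.7, 0.4, 3.1]
force: [-0.3, -0.1, -1.3]
grip_width: 0.0502
shift cm [0.4  0.13 5.43] rotvec [-0.005  0.007 -0.003] t 12.1 tip mm [ 486.9 -317.2   77.3] F [-0.3 -0.1 -1.3] w 50.2
```

```bash
python3 -m creep '[[0.5,0.1,1.2,-0.005,0.007,-0.003,0.5],[0,0,1.4,0,0,0,0.5],[0,0,1.2,0,0,0,0.5],[0,0,0.9,0,0,0,0.5],[0,0,0.2,0,0,0,0.5],[0,0,0,0,0,0,0.5],[0,0,0,0,0,0,0.5]]'; python3 go.py 490.5 -318 22.7 3.3
```

```text
time_s: 12.8
tool_pos: [0.4887, -0.3191, 0.0928]
tool_rot: [180.0, 0.2, 3.1]
force: [0.1, -0.8, 0.1]
grip_width: 0.0503
shift cm [ 0.19 -0.1   0.04] rotvec [ 0.     0.003 -0.003] t 12.8 tip mm [ 488.7 -319.1   23.1] F [ 0.1 -0.8  0.1] w 50.3
```

```bash
python3 -m creep '[[0,0,0.05,0,0,0,0.5],[0,0,0,0,0,0,0.6],[0,0,0,0,0,0,1],[0,0,0,0,0,0,1],[0,0,0,0,0,0,1],[0,0,-1,0,0,0,1],[0,0,-2,0,0,0,1],[0,0,-2,0,0,0,1],[0,0,-1.5,0,0,0,1],[0,0,0,0,0,0,1],[0,0,0,0,0,0,1]]'; python3 go.py 378 -287 60 3.0
python3 - <<'E'
from h import *
c=load("scene"); crop(c,200,150,360,270,5,"pics/c4.png")
E
```

```text
time_s: 13.9
tool_pos: [0.4899, -0.3195, 0.1636]
tool_rot: [179.8, -0.0, 3.1]
force: [-0.9, -0.4, 0.4]
grip_width: 0.087
shift cm [-10.99  -3.86   3.38] rotvec [ 0.003 -0.     0.003] t 13.9 tip mm [ 489.9 -319.5   93.9] F [-0.9 -0.4  0.4] w 87.0
```

View pics/c4.png

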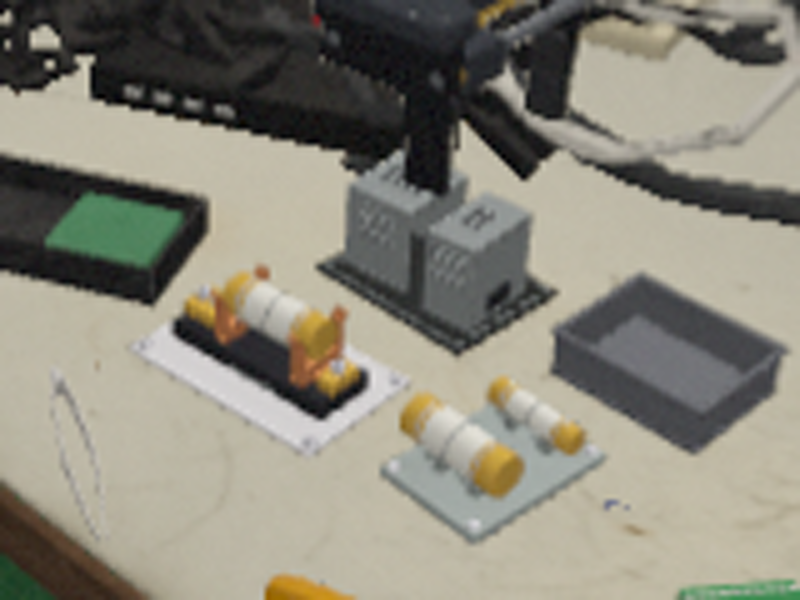

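Both covers stand upright on the mat, the long one at (390,215) and the short one at (480,260). The blown fuse is exposed in the clips at (280,310). Next I'll grip it at about (378, -288.5).

```bash
python3 -m creep '[[-1.5,-0.5,0,0,0,0,1],[-2.5,-0.9,0,0,0,0,1],[-2.5,-0.9,0,0,0,0,1],[-2.2,-0.7,0.3,0,0,0,1],[-1.5,-0.4,0.5,0,0,0,1],[-0.7,-0.2,0.5,0,0,0,0.8],[0,0,0,0,0,0,0.8],[0,0,0,0,0,0,0.8]]'; python3 go.py 378 -288.5 22 3.0
python3 - <<'E'
from h import *
for n in("top","scene"):
    c=load(n); P=cloud(c).reshape(-1,3); np.savez(f"pics/{n}1.npz",**c)
    q=P[(abs(P[:,0]-.378)<.02)&(abs(P[:,1]+.289)<.034)&(P[:,2]>.03)&(P[:,2]<.05)]
    if len(q)>20: print(n,len(q),(q.min(0)*1000).round(1),(q.max(0)*1000).round(1),(q.mean(0)*1000).round(1))
E
```

```text
time_s: 14.75
tool_pos: [0.3733, -0.2861, 0.1435]
tool_rot: [-179.7, 0.3, 3.2]
force: [0.7, -0.1, -0.4]
grip_width: 0.0731
shift cm [0.49 0.29 5.17] rotvec [-0.006  0.005  0.003] t 14.8 tip mm [ 373.3 -286.1   73.8] F [ 0.7 -0.1 -0.4] w 73.1
scene 227 [ 358.2 -320.7   30.1] [ 394.1 -259.9   48.5] [ 371.4 -295.9   40.4]
```

```bash
python3 -m creep '[[0.2,0.3,1.2,-0.006,0.005,0.003,0.8],[0,0,1.5,0,0,0,0.8],[0,0,1.2,0,0,0,0.8],[0,0,0.8,0,0,0,0.8],[0,0,0,0,0,0,0.8],[0,0,0,0,0,0,0.8]]'; python3 go.py 378 -289.5 22 3.0
```

```text
time_s: 15.45
tool_pos: [0.3808, -0.2898, 0.096]
tool_rot: [179.9, -0.3, 3.2]
force: [-1.1, 0.0, 0.8]
grip_width: 0.0697
shift cm [-0.28 -0.05  0.43] rotvec [ 0.001 -0.005  0.004] t 15.4 tip mm [ 380.8 -289.8   26.3] F [-1.1  0.   0.8] w 69.7
```

```bash
python3 -m creep '[[-0.25,-0.05,0.4,0,-0.005,0.004,0.8],[0,0,0,0,0,0,0.4],[0,0,0,0,0,0,0.2],[0,0,0,0,0,0,0.15],[0,0,0,0,0,0,0.15],[0,0,0,0,0,0,0.15],[0,0,0,0,0,0,0.15],[0,0,0,0,0,0,0.15]]' 25; python3 go.py 378 -289.5 22 3.0
```

```text
time_s: 16.25
tool_pos: [0.3775, -0.2904, 0.0933]
tool_rot: [179.8, 0.1, 2.9]
force: [-8.3, -0.5, 4.5]
grip_width: 0.0217
shift cm [ 0.05 -0.09  0.16] rotvec [ 0.004  0.002 -0.001] t 16.2 tip mm [ 377.5 -290.4   23.6] F [-8.3 -0.5  4.5] w 21.7
```

```bash
python3 -m creep '[[0,0,-0.7,0,0,0,0.15],[0,0,-1,0,0,0,0.15],[0,0,-1.5,0,0,0,0.15],[0,0,-1.5,0,0,0,0.15],[0,0,-1.5,0,0,0,0.15],[0,0,-0.8,0,0,0,0.15],[0,0,0,0,0,0,0.15],[0,0,0,0,0,0,0.15]]'; python3 go.py 507 -426 95 0
```

```text
time_s: 17.05
tool_pos: [0.3794, -0.2896, 0.1694]
tool_rot: [179.7, -0.2, 3.0]
force: [0.2, 0.6, -1.1]
grip_width: 0.0204
shift cm [12.03 14.29  0.59] rotvec [ 0.005 -0.003  0.052] t 17.1 tip mm [ 379.4 -289.6   99.7] F [ 0.2  0.6 -1.1] w 20.4
```

```bash
python3 -m creep '[[1.2,1.4,0,0,0,0.008,0.15],[1.8,2.2,0,0,0,0.01,0.15],[2.2,2.5,0,0,0,0.01,0.15],[2.2,2.5,0,0,0,0.01,0.15],[2,2.3,0,0,0,0.01,0.15],[1.4,1.8,0,0,0,0.005,0.15],[0.8,0.9,0,0,0,0,0.15],[0,0,0,0,0,0,0.15],[0,0,0,0,0,0,0.15]]'; python3 go.py 507.5 -427 8 -1
python3 - <<'E'
from h import *
c=load("scene"); crop(c,200,150,360,270,5,"pics/c5.png")
E
```

```text
time_s: 17.95
tool_pos: [0.4996, -0.4246, 0.1592]
tool_rot: [-179.7, 0.5, -0.2]
force: [-0.4, 0.4, -1.1]
grip_width: 0.0207
shift cm [0.86 0.28 8.14] rotvec [-0.004  0.008  0.015] t 17.9 tip mm [ 499.6 -424.6   89.5] F [-0.4  0.4 -1.1] w 20.7
```

View pics/c5.png

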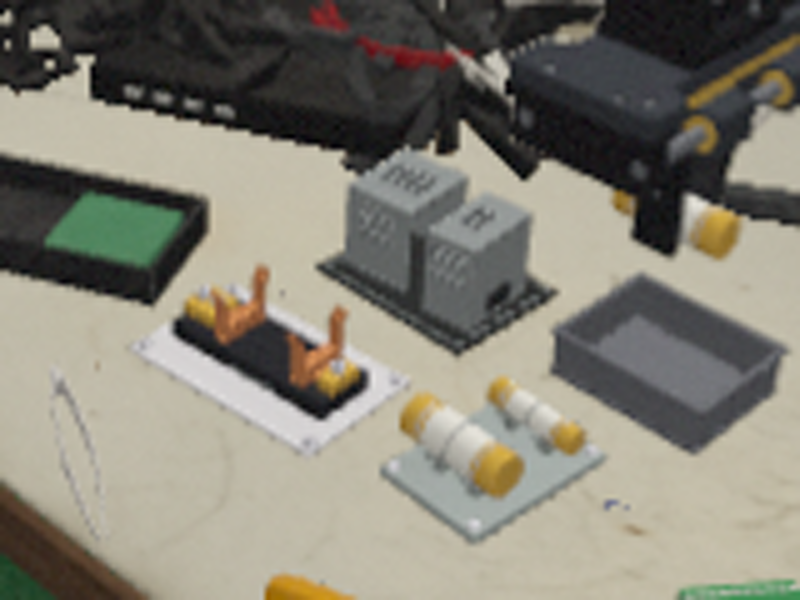

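The fuse is held at (685,220) over the box and is parallel to y. The clips are empty and the covers still stand. I'll lower in two stages.

```bash
python3 -m creep '[[0.7,0.2,1.2,-0.004,0.008,0.015,0.15],[0,0,1.5,0,0,0,0.15],[0,0,1.2,0,0,0,0.15],[0,0,0.5,0,0,0,0.15],[0,0,0,0,0,0,0.15],[0,0,0,0,0,0,0.15]]'; python3 go.py 507.5 -427 8 -1
```

```text
time_s: 18.6
tool_pos: [0.5047, -0.4239, 0.1099]
tool_rot: [-179.9, 0.2, -1.0]
force: [0.3, 0.1, 0.0]
grip_width: 0.0207
shift cm [0.3  0.31 3.22] rotvec [-0.002  0.003 -0.   ] t 18.6 tip mm [ 504.7 -423.9   40.2] F [0.3 0.1 0. ] w 20.7
```

```bash
python3 -m creep '[[0.3,0.3,0.6,-0.002,0.003,0,0.15],[0,0,0.9,0,0,0,0.15],[0,0,0.9,0,0,0,0.15],[0,0,0.5,0,0,0,0.15],[0,0,0,0,0,0,0.15],[0,0,0,0,0,0,0.15]]'; python3 go.py 507.5 -427 8 -1
```

```text
time_s: 19.2
tool_pos: [0.5082, -0.4278, 0.0791]
tool_rot: [179.9, -0.1, -1.0]
force: [-0.4, 0.3, -0.7]
grip_width: 0.0206
shift cm [-0.07 -0.08  0.14] rotvec [ 0.001 -0.001 -0.001] t 19.2 tip mm [ 508.2 -427.8    9.4] F [-0.4  0.3 -0.7] w 20.6
```

```bash
python3 -m creep '[[0,0,0.1,0,0,0,0.15],[0,0,0,0,0,0,0.31],[0,0,0,0,0,0,0.31],[0,0,0,0,0,0,0.31],[0,0,-0.8,0,0,0,0.31],[0,0,-1.5,0,0,0,0.31],[0,0,-2,0,0,0,0.31],[0,0,-2,0,0,0,0.31],[0,0,-1.5,0,0,0,0.31],[0,0,0,0,0,0,0.31],[0,0,0,0,0,0,0.31]]'; python3 go.py 376 -407 90 -3.8
```

```text
time_s: 20.3
tool_pos: [0.5098, -0.4285, 0.1667]
tool_rot: [179.6, -0.4, -1.0]
force: [0.6, 0.1, -0.0]
grip_width: 0.0272
shift cm [-13.42  -1.92   0.6 ] rotvec [ 0.006 -0.007  0.049] t 20.3 tip mm [ 509.8 -428.5   97. ] F [ 0.6  0.1 -0. ] w 27.2
```

```bash
python3 -m creep '[[-1.5,-0.2,0,0,0,0.008,0.42],[-2.3,-0.3,0,0,0,0.01,0.42],[-2.7,-0.4,0,0,0,0.01,0.42],[-2.7,-0.4,0,0,0,0.01,0.42],[-2,-0.3,0.3,0,0,0.01,0.42],[-1.3,-0.2,0.3,0,0,0,0.42],[-0.6,-0.1,0.3,0,0,0,0.42],[0,0,0,0,0,0,0.42],[0,0,0,0,0,0,0.42]]'; python3 go.py 375.5 -406.5 45 -3.8
python3 - <<'E'
from h import *
c=load("scene"); np.savez("pics/scene2.npz",**c); P=cloud(c).reshape(-1,3)
for n,x,y,h in(("rackL",.3755,-.4065,.018),("box",.508,-.427,.028)):
    q=P[(abs(P[:,0]-x)<h)&(abs(P[:,1]-y)<.037)&(P[:,2]>(.02 if n=="rackL" else .007))&(P[:,2]<(.045 if n=='rackL' else .03))]
    print(n,len(q),(np.percentile(q,2,0)*1000).round(1),(np.percentile(q,98,0)*1000).round(1))
crop(c,240,180,400,300,5,"pics/c6.png")
E
```

```text
time_s: 21.2
tool_pos: [0.3731, -0.4, 0.1491]
tool_rot: [-179.8, -0.1, -3.8]
force: [0.3, 0.2, -0.8]
grip_width: 0.0366
shift cm [0.28 0.65 3.44] rotvec [-0.003 -0.001 -0.   ] t 21.2 tip mm [ 373.1 -400.    79.4] F [ 0.3  0.2 -0.8] w 36.6
rackL 252 [ 361.1 -437.2   22.1] [ 379.4 -380.1   38.5]
box 220 [ 496.5 -457.5    8.8] [ 520.1 -399.7   25.6]
```

View pics/c6.png

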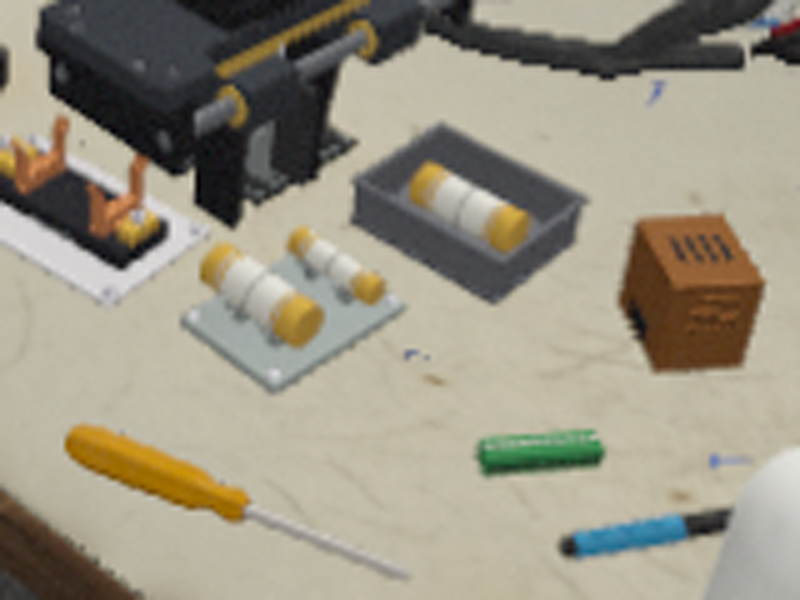

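The blown fuse lies in the box at (470,205). The fingers hover over the rack with the large spare at (262,295). I'll lower with the narrow opening, stopping first above the small spare's height.

```bash
python3 -m creep '[[0.2,0.7,1,0,0,0,0.42],[0,0,1.2,0,0,0,0.42],[0,0,0.8,0,0,0,0.42],[0,0,0,0,0,0,0.42],[0,0,0,0,0,0,0.42]]'; python3 go.py 375.3 -407.5 14 -3.8
```

```text
time_s: 21.75
tool_pos: [0.3774, -0.4071, 0.1154]
tool_rot: [-179.7, -0.1, -3.7]
force: [-1.1, 0.1, -0.4]
grip_width: 0.0364
shift cm [-0.21  0.06  3.16] rotvec [-0.005 -0.002  0.002] t 21.8 tip mm [ 377.4 -407.1   45.7] F [-1.1  0.1 -0.4] w 36.4
```

```bash
python3 -m creep '[[-0.35,0.05,0.5,-0.005,-0.002,0.002,0.42],[0,0,0.7,0,0,0,0.42],[-0.05,0,0.7,0,0,0,0.42],[-0.05,0,0.6,0,0,0,0.42],[0,0,0.3,0,0,0,0.42],[0,0,0,0,0,0,0.42],[0,0,0,0,0,0,0.42]]'; python3 go.py 375.3 -407.5 14 -3.8
```

```text
time_s: 22.45
tool_pos: [0.3724, -0.4073, 0.0851]
tool_rot: [179.9, -0.0, -3.8]
force: [-0.3, 0.1, -0.1]
grip_width: 0.0367
shift cm [0.29 0.   0.14] rotvec [ 0.001 -0.     0.   ] t 22.4 tip mm [ 372.4 -407.3   15.4] F [-0.3  0.1 -0.1] w 36.7
```

```bash
python3 -m creep '[[0.25,0,0.1,0,0,0,0.42],[0,0,0,0,0,0,0.3],[0,0,0,0,0,0,0.15],[0,0,0,0,0,0,0.15],[0,0,0,0,0,0,0.15],[0,0,0,0,0,0,0.15]]' 25; python3 go.py 375.3 -407.5 14 -3.8
```

```text
time_s: 23.05
tool_pos: [0.3736, -0.4078, 0.0846]
tool_rot: [179.9, 0.2, -3.8]
force: [0.3, 0.3, -0.6]
grip_width: 0.0207
shift cm [ 0.17 -0.04  0.09] rotvec [ 0.001  0.003 -0.001] t 23.1 tip mm [ 373.6 -407.8   14.9] F [ 0.3  0.3 -0.6] w 20.7
```

```bash
python3 -m creep '[[0,0,-0.7,0,0,0,0.15],[0,0,-1.3,0,0,0,0.15],[0,0,-1.5,0,0,0,0.15],[0,0,-1.5,0,0,0,0.15],[0,0,-0.8,0,0,0,0.15],[0,0,0,0,0,0,0.15],[0,0,0,0,0,0,0.15]]'; python3 go.py 377.5 -289 75 3
```

```text
time_s: 23.75
tool_pos: [0.3754, -0.4082, 0.15]
tool_rot: [179.7, -0.0, -3.8]
force: [0.4, -0.6, -1.2]
grip_width: 0.0204
shift cm [ -0.57 -11.91   0.47] rotvec [ 0.005 -0.    -0.118] t 23.8 tip mm [ 375.4 -408.2   80.3] F [ 0.4 -0.6 -1.2] w 20.4
```

```bash
python3 -m creep '[[0,-1.3,0,0,0,-0.02,0.15],[0,-2,0,0,0,-0.02,0.15],[0,-2.3,0,0,0,-0.02,0.15],[0,-2.3,0,0,0,-0.02,0.15],[0,-1.9,0,0,0,-0.02,0.15],[0,-1.3,0,0,0,-0.018,0.15],[0,-0.6,0,0,0,0,0.15],[0,0,0,0,0,0,0.15],[0,0,0,0,0,0,0.15]]'; python3 go.py 377.5 -289 60 3
```

```text
time_s: 24.65
tool_pos: [0.3738, -0.2803, 0.1448]
tool_rot: [-179.8, 0.3, 3.7]
force: [-0.3, 1.0, -0.9]
grip_width: 0.0209
shift cm [0.32 0.89 1.51] rotvec [-0.003  0.006  0.012] t 24.6 tip mm [ 373.8 -280.3   75.1] F [-0.3  1.  -0.9] w 20.9
```

```bash
python3 -m creep '[[0.3,0.9,1,-0.003,0.006,0.012,0.15],[0,0,1,0,0,0,0.15],[0,0,0,0,0,0,0.15],[0,0,0,0,0,0,0.15]]'; python3 go.py 377.5 -289 23 3
python3 - <<'E'
from h import *
c=load("scene"); crop(c,195,175,295,250,8,"pics/c7.png")
E
```

```text
time_s: 25.05
tool_pos: [0.3772, -0.2926, 0.1223]
tool_rot: [180.0, -0.1, 2.7]
force: [-0.2, -0.5, -0.5]
grip_width: 0.0209
shift cm [ 0.04 -0.35  2.96] rotvec [ 0.    -0.001 -0.006] t 25.1 tip mm [ 377.2 -292.6   52.6] F [-0.2 -0.5 -0.5] w 20.9
```

View pics/c7.png

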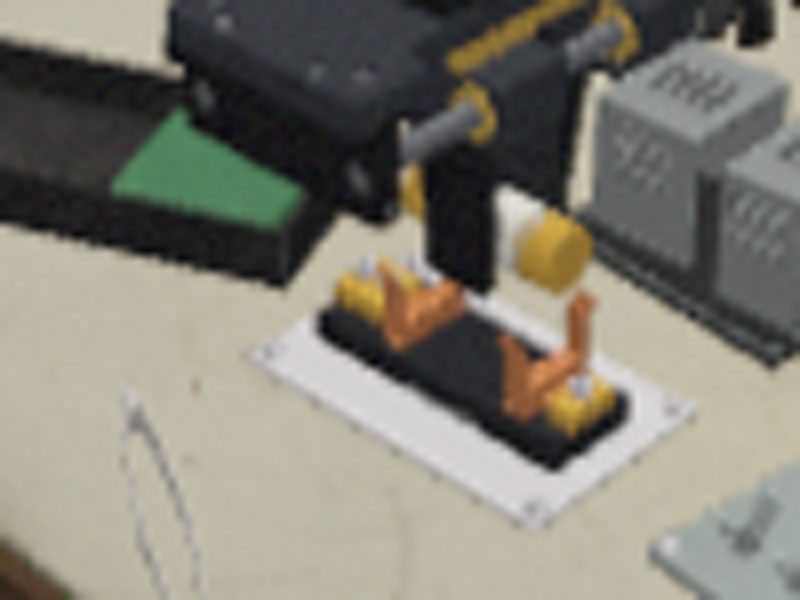

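The fuse is above the clips and parallel to them. The right clip's post tops are at (507,335) and (583,293), the left near post at (385,265), and the plate corners at (258,358), (537,522) and (690,408).

Run:
```python
from h import *
c=load("s","pics/scene2.npz")
f=lambda p:(np.array(p,float)+.5)/8-.5+[195,175]
print((at(c,f([(507,335),(583,293),(385,265)]),.045)*1000).round(1))
q=at(c,f([(252,357),(537,528),(693,408)]),.003)*1000;print(q.round(1),((q[0]+q[2])/2).round(1))
```

```text
[[ 358.5 -315.8   45. ]
 [ 389.5 -316.7   45. ]
 [ 356.8 -265.9   45. ]]
[[ 333.5 -230.2    3. ]
 [ 339.6 -347.9    3. ]
 [ 413.5 -342.     3. ]] [ 373.5 -286.1    3. ]
```

```bash
python3 -m creep '[[0,-0.2,0.6,0,0,-0.006,0.15],[-0.05,0,0.6,0,0,0,0.15],[-0.05,0,0.5,0,0,0,0.15],[0,0,0,0,0,0,0.15]]' 35; python3 go.py 377.3 -290.5 23 3
```

```text
time_s: 25.5
tool_pos: [0.3758, -0.2902, 0.1039]
tool_rot: [-180.0, -0.0, 3.0]
force: [0.7, 0.9, -0.7]
grip_width: 0.0207
shift cm [0.14 0.04 1.12] rotvec [-0.    -0.001  0.001] t 25.5 tip mm [ 375.8 -290.2   34.2] F [ 0.7  0.9 -0.7] w 20.7
```

```bash
python3 -m creep '[[0.1,0,0.4,0,0,0,0.15],[0,0,0.5,0,0,0,0.15],[0,0,0.3,0,0,0,0.15],[0,0,0,0,0,0,0.15],[0,0,0,0,0,0,0.15]]'; python3 go.py 377.3 -290.5 23 3
```

```text
time_s: 26.0
tool_pos: [0.3769, -0.2903, 0.0924]
tool_rot: [180.0, 0.1, 3.1]
force: [-1.8, 0.4, 0.7]
grip_width: 0.0207
shift cm [ 0.03  0.02 -0.03] rotvec [0.001 0.001 0.001] t 26.0 tip mm [ 376.9 -290.3   22.7] F [-1.8  0.4  0.7] w 20.7
```

```bash
python3 -m creep '[[0,0,0.15,0,0,0,0.15],[0,0,0,0,0,0,0.15],[0,0,0,0,0,0,0.3],[0,0,0,0,0,0,0.4],[0,0,0,0,0,0,0.4],[0,0,0,0,0,0,0.4],[0,0,-0.8,0,0,0,0.5],[0,0,-1.5,0,0,0,0.6],[0,0,-2,0,0,0,1],[0,0,-2,0,0,0,1],[0,0,-1,0,0,0,1],[0,0,0,0,0,0,1],[0,0,0,0,0,0,1]]'; python3 go.py 491 -269.4 85 3.3
python3 - <<'E'
from h import *
c=load("scene"); crop(c,195,160,295,235,8,"pics/c8.png"); np.savez("pics/scene3.npz",**c)
P=cloud(c).reshape(-1,3)
q=P[(abs(P[:,0]-.375)<.02)&(abs(P[:,1]+.290)<.036)&(P[:,2]>.03)&(P[:,2]<.055)]
print(len(q),(np.percentile(q,2,0)*1000).round(1),(np.percentile(q,98,0)*1000).round(1))
E
```

```text
time_s: 27.3
tool_pos: [0.3779, -0.2902, 0.169]
tool_rot: [179.9, -0.0, 3.1]
force: [0.3, 0.2, -0.5]
grip_width: 0.0822
shift cm [11.4  -1.47  1.42] rotvec [ 0.001 -0.    -0.004] t 27.3 tip mm [ 377.9 -290.2   99.3] F [ 0.3  0.2 -0.5] w 82.2
236 [ 359.2 -319.8   31. ] [ 390.8 -263.3   46.6]
```

View pics/c8.png

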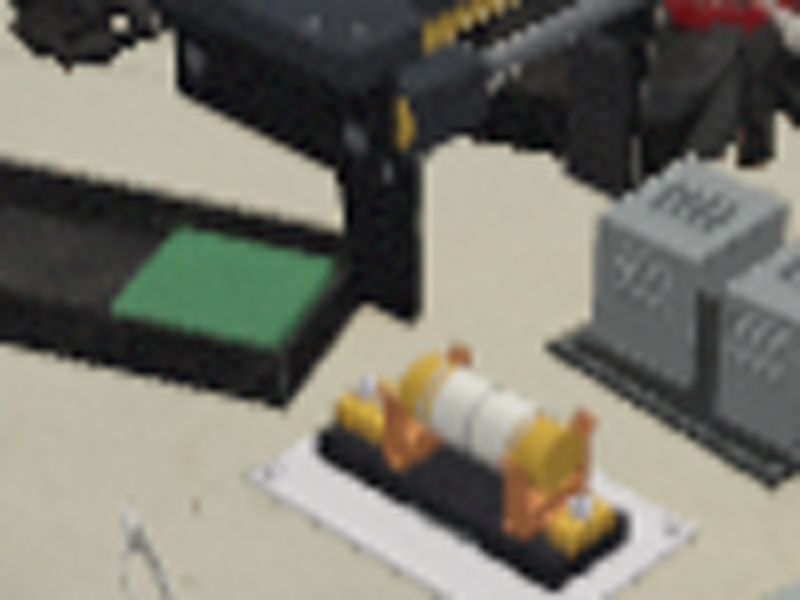

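The spare is seated level in both clips at (490,420), top about 46 mm as required. Now I'll fetch the long cover at (491, -269.4).

```bash
python3 -m creep '[[1.5,-0.2,0,0,0,0,1],[2.3,-0.3,0,0,0,0,1],[2.6,-0.3,0,0,0,0,1],[2.4,-0.3,0,0,0,0,1],[1.7,-0.2,0,0,0,0,1],[0.8,-0.1,0,0,0,0,1],[0,0,0,0,0,0,1],[0,0,0,0,0,0,1]]'; python3 go.py 491 -269.4 22 3.3
```

```text
time_s: 28.15
tool_pos: [0.4887, -0.2682, 0.1595]
tool_rot: [-179.5, 0.7, 2.9]
force: [-0.0, 0.5, -0.4]
grip_width: 0.087
shift cm [0.3  0.19 6.78] rotvec [-0.009  0.012 -0.006] t 28.1 tip mm [ 488.7 -268.2   89.8] F [-0.   0.5 -0.4] w 87.0
```

```bash
python3 -m creep '[[0.3,0.1,1,-0.009,0.012,-0.006,1],[0,0,1.5,0,0,0,1],[0,0,1.5,0,0,0,1],[0,0,1.5,0,0,0,1],[0,0,0.8,0,0,0,1],[0,0,0,0,0,0,1],[0,0,0,0,0,0,1]]'; python3 go.py 491 -269.4 22 3.3
```

```text
time_s: 28.85
tool_pos: [0.4866, -0.2709, 0.0904]
tool_rot: [180.0, 0.3, 3.0]
force: [0.2, 1.2, 0.4]
grip_width: 0.0872
shift cm [ 0.45 -0.12 -0.14] rotvec [ 0.     0.005 -0.005] t 28.9 tip mm [ 486.6 -270.9   20.7] F [0.2 1.2 0.4] w 87.2
```

```bash
python3 -m creep '[[0.4,-0.12,-0.12,0,0.005,-0.005,1],[0,0,0,0,0,0,0.7],[0,0,0,0,0,0,0.5],[0,0,0,0,0,0,0.5],[0,0,0,0,0,0,0.5],[0,0,0,0,0,0,0.5],[0,0,0,0,0,0,0.5],[0,0,0,0,0,0,0.5]]' 20; python3 go.py 491 -269.4 22 3.3
```

```text
time_s: 29.65
tool_pos: [0.4925, -0.2699, 0.094]
tool_rot: [179.8, -0.2, 3.3]
force: [0.1, 0.4, -0.5]
grip_width: 0.0499
shift cm [-0.15 -0.06  0.23] rotvec [ 0.003 -0.003  0.001] t 29.6 tip mm [ 492.5 -269.9   24.3] F [ 0.1  0.4 -0.5] w 49.9
```

```bash
python3 -m creep '[[0,0,-1,0,0,0,0.5],[0,0,-1.5,0,0,0,0.5],[0,0,-1.5,0,0,0,0.5],[0,0,-1.5,0,0,0,0.5],[0,0,-1,0,0,0,0.5],[0,0,0,0,0,0,0.5],[0,0,0,0,0,0,0.5]]'; python3 go.py 376 -248.8 94 3.3
```

```text
time_s: 30.35
tool_pos: [0.4929, -0.27, 0.1668]
tool_rot: [179.7, -0.3, 3.4]
force: [-0.3, 1.1, -1.3]
grip_width: 0.0497
shift cm [-11.55  -2.8    0.23] rotvec [ 0.005 -0.006  0.001] t 30.4 tip mm [ 492.9 -270.    97.1] F [-0.3  1.1 -1.3] w 49.7
```

```bash
python3 -m creep '[[-1.5,-0.4,0,0,0,0,0.5],[-2.3,-0.5,0,0,0,0,0.5],[-2.5,-0.6,0,0,0,0,0.5],[-2.5,-0.6,0,0,0,0,0.5],[-1.7,-0.4,0,0,0,0,0.5],[-0.8,-0.2,0,0,0,0,0.5],[0,0,0,0,0,0,0.5],[0,0,0,0,0,0,0.5]]'; python3 go.py 376 -248.8 80 3.2
```

```text
time_s: 31.15
tool_pos: [0.3736, -0.2474, 0.1622]
tool_rot: [-180.0, -0.2, 3.4]
force: [-1.0, 0.7, -1.0]
grip_width: 0.05
shift cm [0.23 0.15 1.25] rotvec [-0.    -0.003  0.003] t 31.1 tip mm [ 373.6 -247.4   92.5] F [-1.   0.7 -1. ] w 50.0
```

```bash
python3 -m creep '[[0.15,0.1,0.9,0,-0.003,0.003,0.5],[0,0,0.7,0,0,0,0.5],[0,0,0,0,0,0,0.5],[0,0,0,0,0,0,0.5]]'; python3 go.py 376 -248.8 25 3.2
```

```text
time_s: 31.55
tool_pos: [0.378, -0.248, 0.1443]
tool_rot: [-179.9, -0.1, 3.3]
force: [0.2, 0.6, -0.6]
grip_width: 0.05
shift cm [-0.21  0.08  4.96] rotvec [-0.002 -0.002  0.003] t 31.6 tip mm [ 378.  -248.    74.6] F [ 0.2  0.6 -0.6] w 50.0
```

```bash
python3 -m creep '[[-0.2,0.08,0,0,-0.002,0.003,0.5],[0,0,0.6,0,0,0,0.5],[-0.04,0,0.7,0,0,0,0.5],[-0.04,0,0.7,0,0,0,0.5],[0,0,0,0,0,0,0.5]]'; python3 go.py 376 -248.8 24.3 3.2
```

```text
time_s: 32.05
tool_pos: [0.3752, -0.249, 0.1225]
tool_rot: [-179.9, 0.0, 3.2]
force: [-1.3, 0.8, -1.0]
grip_width: 0.0498
shift cm [ 0.08 -0.01  2.85] rotvec [-0.002  0.    -0.001] t 32.0 tip mm [ 375.2 -249.    52.8] F [-1.3  0.8 -1. ] w 49.8
```

```bash
python3 -m creep '[[0.04,0,0.6,0,0,0,0.5],[0,0,0.7,0,0,0,0.5],[0,0,0.7,0,0,0,0.5],[0,0,0.4,0,0,0,0.5],[0,0,0,0,0,0,0.5],[0,0,0,0,0,0,0.5]]'; python3 go.py 376 -248.8 24.3 3.2
```

```text
time_s: 32.65
tool_pos: [0.3755, -0.2487, 0.0959]
tool_rot: [-179.8, 0.0, 3.2]
force: [-0.3, 0.4, -0.9]
grip_width: 0.05
shift cm [0.05 0.01 0.19] rotvec [-0.003  0.001 -0.001] t 32.6 tip mm [ 375.5 -248.7   26.2] F [-0.3  0.4 -0.9] w 50.0
```

Free of contact with 2 mm to go. I'll lower until it rests on the plate.

```bash
python3 -m creep '[[0,0,0.2,-0.003,0,0,0.5],[0,0,0.1,0,0,0,0.5],[0,0,0.1,0,0,0,0.5],[0,0,0,0,0,0,0.5]]'; python3 go.py 376 -248.8 24.3 3.2
```

```text
time_s: 33.05
tool_pos: [0.3762, -0.2491, 0.0945]
tool_rot: [179.9, 0.1, 3.2]
force: [-0.1, 0.1, -1.6]
grip_width: 0.0497
shift cm [-0.02 -0.03  0.05] rotvec [ 0.002  0.002 -0.   ] t 33.0 tip mm [ 376.2 -249.1   24.8] F [-0.1  0.1 -1.6] w 49.7
```

```bash
python3 -m creep '[[0,0,0.12,0,0,0,0.5],[0,0,0.1,0,0,0,0.5],[0,0,0,0,0,0,0.6],[0,0,0,0,0,0,1],[0,0,0,0,0,0,1],[0,0,0,0,0,0,1],[0,0,-1,0,0,0,1],[0,0,-2,0,0,0,1],[0,0,-2,0,0,0,1],[0,0,-1.5,0,0,0,1],[0,0,0,0,0,0,1],[0,0,0,0,0,0,1]]'; python3 go.py 489.5 -319.3 88 3.2
python3 - <<'E'
from h import *
c=load("scene"); crop(c,195,160,295,235,8,"pics/c9.png")
E
```

```text
time_s: 34.25
tool_pos: [0.377, -0.249, 0.163]
tool_rot: [179.8, 0.0, 3.2]
force: [0.5, 0.0, 0.5]
grip_width: 0.0868
shift cm [10.83  7.65  0.55] rotvec [0.004 0.001 0.   ] t 34.2 tip mm [ 377.  -249.    93.3] F [0.5 0.  0.5] w 86.8
```

View pics/c9.png

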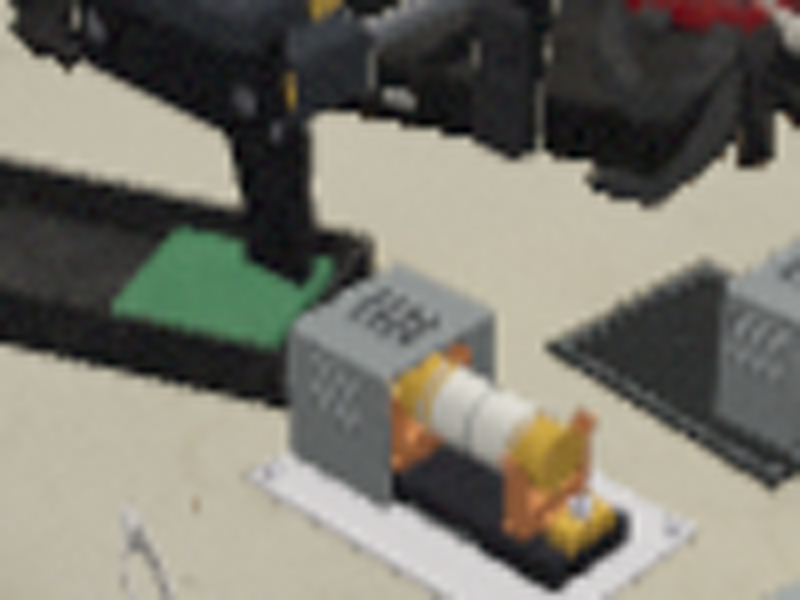

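The long cover sits flat and square on the +y end, around (390,390). Now the short cover.

```bash
python3 -m creep '[[1.4,1,0,0,0,0,1],[2.1,1.5,0,0,0,0,1],[2.4,1.7,0,0,0,0,1],[2.3,1.6,0,0,0,0,1],[1.6,1.1,0,0,0,0,1],[0.9,0.6,0,0,0,0,1],[0,0,0,0,0,0,1],[0,0,0,0,0,0,1]]'; python3 go.py 489.5 -319.3 23 3.2
```

```text
time_s: 35.1
tool_pos: [0.4875, -0.3178, 0.1539]
tool_rot: [-179.7, 0.7, 3.2]
force: [-0.7, 0.4, 0.4]
grip_width: 0.0867
shift cm [0.26 0.2  6.11] rotvec [-0.006  0.012 -0.   ] t 35.1 tip mm [ 487.5 -317.8   84.2] F [-0.7  0.4  0.4] w 86.7
```

```bash
python3 -m creep '[[0.3,0.1,1,-0.006,0.012,0,1],[0.1,0,1.5,0,0,0,1],[0.1,0,1.5,0,0,0,1],[0,0,1.3,0,0,0,1],[0,0,0.5,0,0,0,1],[0,0,0,0,0,0,1],[0,0,0,0,0,0,1]]'; python3 go.py 489.5 -319.3 23 3.2
```

```text
time_s: 35.8
tool_pos: [0.4885, -0.3164, 0.0908]
tool_rot: [-180.0, 0.3, 3.2]
force: [0.2, -0.5, 0.1]
grip_width: 0.0872
shift cm [ 0.08  0.29 -0.19] rotvec [-0.001  0.005  0.001] t 35.8 tip mm [ 488.5 -316.4   21.1] F [ 0.2 -0.5  0.1] w 87.2
```

```bash
python3 -m creep '[[0.08,0.28,-0.15,0,0.005,0,1],[0,0,0,0,0,0,0.7],[0,0,0,0,0,0,0.5],[0,0,0,0,0,0,0.5],[0,0,0,0,0,0,0.5],[0,0,0,0,0,0,0.5],[0,0,0,0,0,0,0.5],[0,0,0,0,0,0,0.5]]' 20; python3 go.py 489.5 -319.3 23 3.2
```

```text
time_s: 36.6
tool_pos: [0.4907, -0.3204, 0.0947]
tool_rot: [179.9, -0.2, 3.2]
force: [0.6, -0.4, -0.2]
grip_width: 0.05
shift cm [-0.12 -0.12  0.2 ] rotvec [ 0.002 -0.003  0.   ] t 36.6 tip mm [ 490.7 -320.4   25. ] F [ 0.6 -0.4 -0.2] w 50.0
```

```bash
python3 -m creep '[[0,0,-1,0,0,0,0.5],[0,0,-1.5,0,0,0,0.5],[0,0,-1.5,0,0,0,0.5],[0,0,-1.5,0,0,0,0.5],[0,0,-1,0,0,0,0.5],[0,0,0,0,0,0,0.5],[0,0,0,0,0,0,0.5]]'; python3 go.py 379.8 -325.6 94 3.2
```

```text
time_s: 37.3
tool_pos: [0.4913, -0.3204, 0.1675]
tool_rot: [179.8, -0.3, 3.2]
force: [-0.1, -0.2, -1.6]
grip_width: 0.0502
shift cm [-11.16  -0.11   0.32] rotvec [ 0.004 -0.006  0.001] t 37.3 tip mm [ 491.3 -320.4   97.8] F [-0.1 -0.2 -1.6] w 50.2
```

```bash
python3 -m creep '[[-1.4,0,0,0,0,0,0.5],[-2.2,0,0,0,0,0,0.5],[-2.5,0,0,0,0,0,0.5],[-2.4,0,0,0,0,0,0.5],[-1.7,0,0,0,0,0,0.5],[-0.7,0,0,0,0,0,0.5],[0,0,0,0,0,0,0.5],[0,0,0,0,0,0,0.5]]'; python3 go.py 379.8 -325.6 75 3.2
```

```text
time_s: 38.1
tool_pos: [0.371, -0.3246, 0.1615]
tool_rot: [-179.8, 0.1, 3.1]
force: [0.5, -1.0, -0.8]
grip_width: 0.0499
shift cm [0.88 0.15 1.68] rotvec [-0.003  0.002 -0.001] t 38.1 tip mm [ 371.  -324.6   91.8] F [ 0.5 -1.  -0.8] w 49.9
```

```bash
python3 -m creep '[[0.7,0.15,0.8,-0.003,0.002,0,0.5],[0,0,0.8,0,0,0,0.5],[0,0,0,0,0,0,0.5],[0,0,0,0,0,0,0.5]]'; python3 go.py 379.8 -325.6 25 3.2
```

```text
time_s: 38.5
tool_pos: [0.3815, -0.3246, 0.1435]
tool_rot: [-179.9, -0.1, 3.4]
force: [-0.0, 1.3, -0.2]
grip_width: 0.0497
shift cm [-0.19  0.1   4.88] rotvec [-0.002 -0.002  0.003] t 38.5 tip mm [ 381.5 -324.6   73.8] F [-0.   1.3 -0.2] w 49.7
```

```bash
python3 -m creep '[[-0.18,0.1,0,-0.002,-0.002,0.003,0.5],[0,0,0.6,0,0,0,0.5],[-0.03,0,0.7,0,0,0,0.5],[-0.03,0,0.7,0,0,0,0.5],[0,0,0,0,0,0,0.5]]'; python3 go.py 379.8 -325.6 25 3.2
```

```text
time_s: 39.0
tool_pos: [0.3792, -0.3256, 0.1216]
tool_rot: [-180.0, 0.0, 3.2]
force: [0.2, -0.0, -0.2]
grip_width: 0.0498
shift cm [0.06 0.01 2.69] rotvec [-0.     0.001 -0.   ] t 39.0 tip mm [ 379.2 -325.6   51.9] F [ 0.2 -0.  -0.2] w 49.8
```

```bash
python3 -m creep '[[0.03,0,0.6,0,0,0,0.5],[0,0,0.7,0,0,0,0.5],[0,0,0.7,0,0,0,0.5],[0,0,0.4,0,0,0,0.5],[0,0,0.1,0,0,0,0.5],[0,0,0.1,0,0,0,0.5],[0,0,0,0,0,0,0.5]]'; python3 go.py 379.8 -325.6 25 3.2
```

```text
time_s: 39.7
tool_pos: [0.3798, -0.3259, 0.0951]
tool_rot: [180.0, 0.1, 3.2]
force: [0.2, -0.6, -0.2]
grip_width: 0.0497
shift cm [ 0.   -0.03  0.04] rotvec [ 0.     0.002 -0.   ] t 39.7 tip mm [ 379.8 -325.9   25.4] F [ 0.2 -0.6 -0.2] w 49.7
```

```bash
python3 -m creep '[[0,0,0.1,0,0,0,0.5],[0,0,0.1,0,0,0,0.5],[0,0,0,0,0,0,0.6],[0,0,0,0,0,0,1],[0,0,0,0,0,0,1],[0,0,0,0,0,0,1],[0,0,-1,0,0,0,1],[0,0,-2,0,0,0,1],[0,0,-2.5,0,0,0,1],[0,0,-2.5,0,0,0,1],[0,0,-2.5,0,0,0,1],[0,2,-2.5,0,0,0,1],[0,3,-1,0,0,0,1],[0,3,0,0,0,0,1],[0,3,0,0,0,0,1],[0,3,0,0,0,0,1],[0,2,0,0,0,0,1],[0,1,0,0,0,0,1],[0,0,0,0,0,0,1],[0,0,0,0,0,0,1]]'
python3 - <<'E'
from h import *
c=load("top"); d=load("scene")
a=cv2.resize(c["frame"][160:235,260:360],(800,600),interpolation=cv2.INTER_CUBIC); b=cv2.resize(d["frame"][160:260,205:335],(585,450),interpolation=cv2.INTER_CUBIC)
a=cv2.resize(a,(400,300)); im=np.zeros((450,800,3),np.uint8); im[:300,:400]=a; im[:308,400:]=cv2.resize(b,(400,308)); cv2.imwrite("pics/c10.png",im[:310])
np.savez("pics/top9.npz",**c)
P=cloud(c); m=((P[...,2]>.046)&(P[...,2]<.058)).astype(np.uint8); m[:,:262]=0;m[:,330:]=0;m[:200]=0;m[240:]=0
k,l,st,ce=cv2.connectedComponentsWithStats(m)
for i in range(1,k):
    if st[i,4]>80: q=P[l==i]; print(st[i].tolist(),(q.mean(0)*1000).round(1),np.round(cv2.minAreaRect((q[:,:2]*1000).astype(np.float32)),1) if 0 else "")
E
```

```text
time_s: 41.7
tool_pos: [0.392, -0.4998, 0.2492]
tool_rot: [179.7, -0.1, 3.5]
force: [-0.3, 0.3, -0.9]
grip_width: 0.087
[304, 205, 14, 21, 246] [ 381.9 -325.3   52.2] 
[270, 207, 19, 22, 349] [ 378.7 -247.9   52.1]
```

View pics/c10.png

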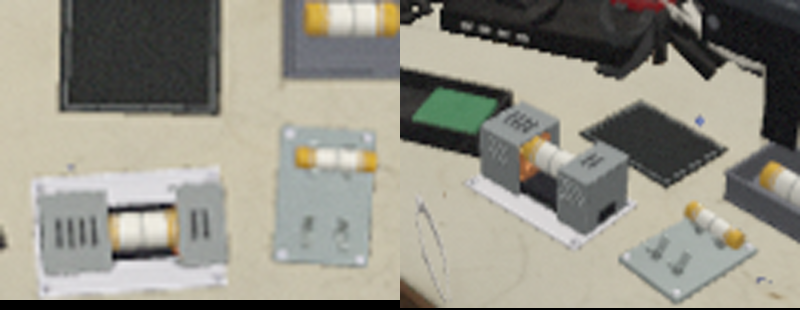

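The final views show both covers square on their ends, 77.4 mm apart against a nominal 78. Their tops are at about 52 mm, the same as at the start. The spare is in the clips, the blown fuse is in the box, and the small spare hasn't moved. I'll hand it in.

```bash
python3 -c "
from cell import order
print(order.sign_off())"
```

```text
the job is handed in; nothing more can be done
None
```

The fuse is changed and the job is handed in, at about 42 s on the robot's clock; sign-off reports no verdict. Both covers stood upright on the mat, the blown fuse went into the scrap box, the large spare went down into the clips, and each cover went back over its own end.

Last checks, from the cameras with the arm clear and nothing in the gripper:
- **Covers:** the tops are level at about 52 mm, the same as at the start and within noise of the expected 53. Their centres are 77.4 mm apart against a nominal 78, and both look square on the plate.
- **Spare in the clips:** its top measured about 46 mm before the covers went back on, as required, and it can be seen between them now.
- **Other fuses:** the blown fuse lies in the box, and the small spare looks unmoved in the pictures; I did not measure it again.

No check failed. The two cameras disagreed by about 3 mm in x on the base, so I relied on the gripper's contact positions there.

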